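# Clip the two markers into the sloping desk rack

## Robot

A 6-joint arm with a two-finger parallel gripper is mounted at the origin on a cart in front of the work surface, level with it; the furniture and walls round the work are solid. World frame = base frame: x ahead of the robot, y to its left, z up, the work surface at z = 0. Lengths are in m, angles in degrees, forces in N, time in s.
With the tool pointing down it reaches from about 0.3 to 0.75 m from the base axis. Payload 8.5 kg.
Tool frame: the origin (TCP) lies on the centre line of the jaws, within the pads' length; the fingertips stand 19 mm ahead of it and the grasp point (between the pads) is the TCP; z points along the fingers, x is the direction in which the jaws open and shut, and the axes are right-handed (so a half turn about z gives the same grasp; the last joint's range is limited). The gripper opens to 85 mm and grips with 20 to 120 N. Pads are 22 mm wide; open, the fingers measure 114 mm over their backs; the gripper's body (76 mm by 85 mm) begins 54 mm behind the grasp point. The pads swing forward as they close: fully open they stand 13 mm farther back than shut.
Start: joints at [54.528, 21.807, 74.336, -0, 83.858, -12.336], TCP at [0.216, 0.506, 0.25] pointing down, gripper open.
Joint ranges: [-178.18, 178.18], [-50.72, 133.34], [12.68, 142.11], [-81.47, 261.47], [9.98, 163.14], [-165.26, 165.26]. Speed limits (degrees/s): [136.94, 136.94, 180, 180, 180, 180].

## Interface

Orientations are given as a 3x3 rotation matrix whose columns are the frame's x, y, z axes.
In Python, from rig import env, cams, order gives the robot as it stands.
- The arm moves only by the tool step_arm, never from a script. Its argument "steps" is a list of rows, each an object with "xyz": the shift along the tool's x, y, z normalised to -1 to 1, where 1 is 0.04 m, a list of three; "turn": the turn, a rotation vector about the tool's x, y, z normalised to -1 to 1, where 1 is 0.08 rad, a list of three; "gripper": the gripper command: -1 is shut, 1 is fully open, values between are in proportion. A call has 1 to 20 rows; each row shifts and turns the commanded pose from where the row before left it, along the tool's axes as they then stand; what a row does not reach is not made up. A row lasts 1/12 s, in which the tool goes at most 41.7 mm and 7.16 degrees, less where a joint would pass 70% of its speed; a pose out of reach is approached as far as the arm can. A call with a number of a shift or a turn outside -1 to 1 is refused whole. A call with a gripper value outside its range is refused whole. The fingers move at their own pace and stop on an object; "squeeze" is the grip in N (left out, the last holds). Time passes only in rows, so rows that do not move let the fingers close. It gives the time, the measured TCP pose, the force and the opening at its end, in the units of the state.
- env.observe(): the state, without advancing time (a new reading comes with each control period).
- cams.get_image(name): name is "scene" or "top"; returns (picture, depth): 420x560x3 uint8, red, green, blue; 420x560 float32, m along the optical axis (not along the pixel's ray), 0 where there is no reading.
- cams.camera_info(name): a dict with "fx", "fy", "cx", "cy" (pixels), "extrinsics" (4x4, takes a point from camera to world coordinates). Camera axes: x right, y down, z forward; pixel columns grow to the right and rows downward; lengths in m; the calibration is good to about 2 mm. A picture is of the moment at which its call begins. camera_info takes no time and is no camera call.
- order.close_job(): hands the job in, once; it reports no verdict.
The state is a dict: "time_s": time; "q": joint angles; "qvel": joint speeds; "joint_efforts": joint torques, N m; "position": TCP position; "tool_rot": TCP orientation; "ft_force": force on the tool from outside, world axes, zero at the start; "wrist_torque": the same for the moment, N m; "grip_width": finger opening in m.
Only numpy, scipy, OpenCV 4.12 (cv2) and the standard library are available. Lean on these libraries where they do the work, as an engineer would, in place of code of your own. Each camera call takes 0.05 s, during which the arm holds its last target. There are 200 camera calls.

## Task

Put the two loose whiteboard markers away in the sloping rack: snap the broad one sideways into the wide pair of spring clips and the slim one into the narrow pair, each fully home in both of its clips. Press firmly enough to make them snap in but do not force them, and leave the other things on the desk where they are.

Things in the scene. Friction and masses are not known exactly. Their poses are not given: they have to be found in the camera images.
- broad_marker: The broad marker. White round barrel 22 mm thick, 132 mm long over all; its black end caps, 22 mm long each, are square (24 mm) and do not fit the clips, which must take the round part between (88 mm). Origin mid-length, on its underside as it lies on the desk at the start; x along it, z up. Either end may go up. About 45 g.
- broad_marker_mid (a point): Point on the broad marker's axis, in the middle of its length (12 mm above its underside as it lies).
- slim_marker: The slim marker. White round barrel 14 mm thick, 132 mm long over all; its black end caps, 22 mm long each, are square (16 mm) and do not fit the clips, which must take the round part between (88 mm). Origin mid-length, on its underside as it lies on the desk at the start; x along it, z up. Either end may go up. About 30 g.
- slim_marker_mid (a point): Point on the slim marker's axis, in the middle of its length (8 mm above its underside as it lies).
- wide_clips: Frame of the wide clip pair (fixed); origin: where the middle of a seated broad marker's axis lies, 74 mm above the desk. x up the board along the marker (rises 30 degrees, far end high), y across, z straight out of the board (up, to the robot). Push markers in along -z. Board at z = -19 mm, with a foot stop at x = -71 mm up to z = +15 mm. Between the clips (x +-21 mm) two guard walls, 27 mm apart and 3 thick, rise to z = +9.5 mm beside the marker.
- wide_upper (a point): Middle of the upper wide clip, at x = +30 mm on the seat axis. A clip is 12 mm long in x: two hinged sprung steel jaws, 34 mm wide outside. Their round lips stand at z = +8.3 mm, 17 mm apart at rest, with flared lead-ins up to z = +16 mm. Below is a rubber pad the seated marker rests on, at z = -11 mm.
- wide_lower (a point): Middle of the lower wide clip, at x = -30 mm on the seat axis, shaped like the upper. Passing both clips at once takes 10 to 20 N, one end alone half of that; they snap over it. With one end in it stays aslant; let go on the lips, it slides down at most to the foot stop. Fingers beside the barrel between the clips meet the guards too early: let go and press on its back.
- narrow_clips: Frame of the narrow clip pair (fixed); origin: where the middle of a seated slim marker's axis lies, 74 mm above the desk. x up the board along the marker (rises 30 degrees, far end high), y across, z straight out of the board (up, to the robot). Push markers in along -z. Board at z = -15 mm, with a foot stop at x = -71 mm up to z = +11 mm. Between the clips (x +-21 mm) two guard walls, 19 mm apart and 3 thick, rise to z = +5.5 mm beside the marker.
- narrow_upper (a point): Middle of the upper narrow clip, at x = +30 mm on the seat axis. A clip is 12 mm long in x: two hinged sprung steel jaws, 26 mm wide outside. Their round lips stand at z = +6.9 mm, 9 mm apart at rest, with flared lead-ins up to z = +15 mm. Below is a rubber pad the seated marker rests on, at z = -7 mm.
- narrow_lower (a point): Middle of the lower narrow clip, at x = -30 mm on the seat axis, shaped like the upper. Passing both clips at once takes 10 to 20 N, one end alone half of that; they snap over it. With one end in it stays aslant; let go on the lips, it slides down at most to the foot stop. Fingers beside the barrel between the clips meet the guards too early: let go and press on its back.
- rack: Fixed wooden base of the rack, 150 x 250 x 12 mm, origin under its centre, y along its length. Three sloping grey holders stand on it side by side, 80 mm apart, in any order: one with wide clips, one with narrow clips, and one with tiny clips that already holds a yellow pencil (fixed; leave it alone).
- eraser: Bystander: eraser, 22 x 46 x 13 mm, origin under its centre. Leave it alone.
- usb_stick: Bystander: USB stick, 18 x 53 x 9 mm, origin under its centre. Leave it alone.
- sharpener: Bystander: pencil sharpener, 15 x 25 x 12 mm, origin under its centre. Leave it alone.
- binder_clip: Bystander: black binder clip, 38 x 32 x 20 mm, origin under its centre. Leave it alone.
Not all that is in view belongs to the job. Leave any red or yellow look-alike of the broad_marker alone.

How it is judged (in metres and radians):
At the end, for the whole second after the job is handed in: The broad marker is home in the wide clips and the slim one in the narrow clips: the middle of its axis within 10 mm along, 3 mm across and 2.5 mm in depth of the clips' origin, its axis within 0.05 rad of theirs, at rest (x of broad_marker_mid in the frame of wide_clips between -0.01 and 0.01 m and y of broad_marker_mid in the frame of wide_clips between -0.003 and 0.003 m and z of broad_marker_mid in the frame of wide_clips between -0.0025 and 0.0025 m and angle between the x axis of broad_marker and the x axis of wide_clips, either way round below 0.05 rad and linear speed of each of broad_marker, slim_marker below 0.02 m/s and x of slim_marker_mid in the frame of narrow_clips between -0.01 and 0.01 m and y of slim_marker_mid in the frame of narrow_clips between -0.003 and 0.003 m and z of slim_marker_mid in the frame of narrow_clips between -0.0025 and 0.0025 m and angle between the x axis of slim_marker and the x axis of narrow_clips, either way round below 0.05 rad); the robot touches nothing.
It fails at once if a marker is forced: pressed against its rack clips with more than 120 N, all its contacts there added up (contact force between any of broad_marker, slim_marker and wide_clips above 120 N or contact force between any of broad_marker, slim_marker and narrow_clips above 120 N).
It fails at once if one of the loose bystanders is pushed more than 25 mm from its place (distance of any of eraser, usb_stick, sharpener, binder_clip from where it was at the start of the episode above 0.025 m).
It also fails if it takes over 58 s, if anything falls off the work surface, if the arm or the gripper's body presses on something with over 40 N, if the wrist force passes 120 N, or if a joint passes its speed limit or range.

## Working session

There is one attempt and no reset: what is moved stays moved. The work goes in short steps, Python scripts to look and compute and a tool call to move; the robot and the scene stay as the last step left them, time stands still between calls to the robot, and variables do not carry over. Pictures are saved under pics/ and viewed, about 8 in all and at most 12, crops included, and the job is handed in when it is done.

Besides the shell and the picture viewer there is one more tool, called after "Call:" as name(argument=value, ...) on one line, values as JSON. step_arm: Moves the arm, as the interface text tells. Scaled input: -1 to 1 covers 0.04 m each way for a shift and 0.08 rad each way for a turn. Its arguments: {"type":"object","properties":{"steps":{"type":"array"},"squeeze":{"type":"number"}},"required":["steps"]}

```bash
ls; mkdir -p pics; python3 - <<'E'
from rig import env,cams,order
import cv2,numpy as np
for n in ("top","scene"):
    im,d=cams.get_image(n); np.savez(f"pics/{n}0.npz",im=im,d=d)
    cv2.imwrite(f"pics/{n}0.png",im[:,:,::-1])
    i=cams.camera_info(n); print(n,i['fx'],i['fy'],i['cx'],i['cy']); print(np.round(i['extrinsics'],4))
print(env.observe())
E
```

```text
pics
top 451.1147355776888 451.1147355776888 274.91378919638964 210.39374863617283
[[ 0.0112 -0.9817  0.1901  0.2478]
 [-0.9999 -0.0123 -0.0047 -0.1946]
 [ 0.007  -0.19   -0.9818  1.414 ]
 [ 0.      0.      0.      1.    ]]
scene 391.825665078174 391.825665078174 283.36393300087303 204.31709654196044
[[ 2.8390e-01 -8.0100e-01  5.2710e-01 -1.3510e-01]
 [-9.5880e-01 -2.3690e-01  1.5650e-01 -4.0070e-01]
 [-5.0000e-04 -5.4980e-01 -8.3530e-01  1.0822e+00]
 [ 0.0000e+00  0.0000e+00  0.0000e+00  1.0000e+00]]
{'time_s': 0.1, 'q': array([ 5.45295298e+01,  2.18369056e+01,  7.43776661e+01,  7.60383196e-04,
        8.38590412e+01, -1.23343548e+01]), 'qvel': array([-0.07048531, -0.02150473, -0.09828629,  0.0873856 ,  0.06490341,
        0.06634654]), 'joint_efforts': array([ 4.06484018e-03, -4.49220943e+01, -2.31657994e+01, -1.23638529e-04,
        3.69365851e-03,  4.16440241e-05]), 'position': array([0.21595353, 0.50557871, 0.24979177]), 'tool_rot': array([[ 3.92917672e-01,  9.19573342e-01, -7.56287136e-04],
       [ 9.19572800e-01, -3.92918295e-01, -1.03869323e-03],
       [-1.25231366e-03, -2.87340155e-04, -9.99999175e-01]]), 'ft_force': array([-0.18325164, -0.48841776, -0.3326622 ]), 'wrist_torque': array([-0.0199185 ,  0.02046429,  0.00099601]), 'grip_width': 0.08548742558829495}
```

View pics/top0.png

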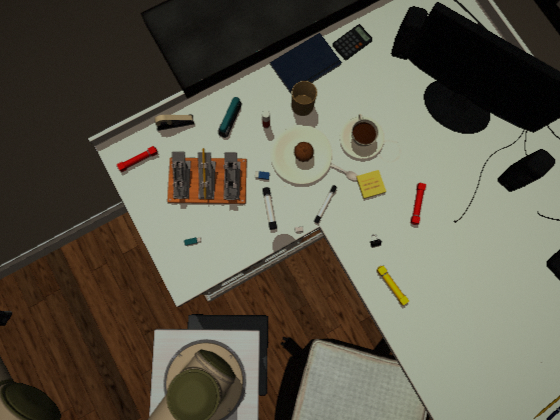

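View pics/scene0.png

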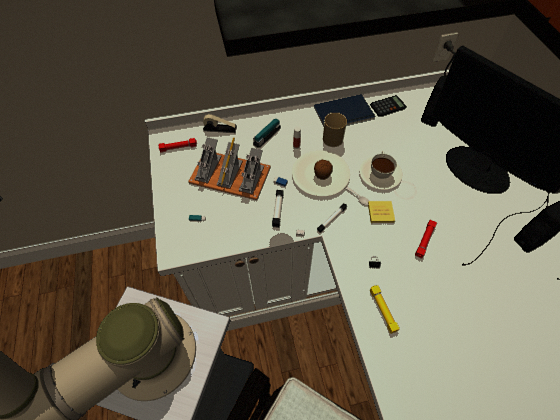

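Top view: the broad marker is at about (270,208) and the slim one at (325,204). The rack is at (207,180), with the pencil in the middle holder. Next I'll take close crops to tell which clip pair is which.

```bash
cat > h.py <<'E'
import numpy as np,cv2
from rig import env,cams,order
def ray(n,u,v,z):
    i=cams.camera_info(n);E=np.array(i['extrinsics'])
    d=E[:3,:3]@np.array([(u-i['cx'])/i['fx'],(v-i['cy'])/i['fy'],1]);o=E[:3,3]
    return o+d*(z-o[2])/d[2]
def cloud(n,d):
    i=cams.camera_info(n);E=np.array(i['extrinsics'])
    v,u=np.mgrid[:420,:560]
    P=np.stack([(u-i['cx'])/i['fx']*d,(v-i['cy'])/i['fy']*d,d],-1)
    return P@E[:3,:3].T+E[:3,3]
E
python3 - <<'E'
from h import *
a=np.load('pics/top0.npz');b=np.load('pics/scene0.npz')
A=cv2.resize(a['im'][140:215,160:260],None,fx=5.6,fy=5.6,interpolation=cv2.INTER_CUBIC)[:,:,::-1]
B=cv2.resize(b['im'][130:205,180:280],None,fx=5.6,fy=5.6,interpolation=cv2.INTER_CUBIC)[:,:,::-1]
cv2.imwrite('pics/crops.png',np.vstack([A,B])[:, :] if 0 else cv2.resize(np.hstack([A,B]),(800,300)))
for n,f in(('top',a),('scene',b)):
    P=cloud(n,f['d']);hsv=cv2.cvtColor(f['im'],cv2.COLOR_RGB2HSV)
    # rack wood
    H,S,V=cv2.split(hsv)
    box=np.zeros(H.shape,bool)
    box[130:215,155:290]=1
    m=(H<15)&(S>120)&box&(P[...,2]>0.004)&(P[...,2]<0.03)
    q=P[m]; r=cv2.minAreaRect((q[:,:2]*1000).astype(np.float32)); print(n,'wood',m.sum(),r,np.median(q[:,2]))
    # dark+white raised marker: component of height>5mm
    roi=(slice(180,245),slice(255,350)) 
    hm=np.zeros(H.shape,np.uint8); hm[roi]=(P[...,2]>0.006)[roi]
    k,l,s,c=cv2.connectedComponentsWithStats(hm)
    for j in range(1,k):
        if s[j,4]>25:
            q=P[l==j]; print(n,'obj',c[j],s[j,4],cv2.minAreaRect((q[:,:2]*1000).astype(np.float32)),np.percentile(q[:,2],[5,50,95]).round(4))
print(ray('top',200,385,0))
E
```

```text
top wood 1497 ((627.37255859375, 42.48748779296875), (297.3932189941406, 173.8517608642578), 89.60923767089844) 0.01325660400459805
top obj [301.09195402 181.24137931] 87 ((613.9462280273438, -283.4862976074219), (89.53955841064453, 12.915325164794922), 89.68140411376953) [0.0093 0.0155 0.0211]
top obj [324.60301508 204.04522613] 199 ((424.6685485839844, -295.52545166015625), (24.54814910888672, 407.2252197265625), 61.08769607543945) [0.0077 0.0155 0.0212]
top obj [268.71153846 208.14423077] 312 ((527.5267333984375, -178.3115234375), (142.05987548828125, 29.567522048950195), 11.260933876037598) [0.0128 0.0228 0.0289]
top obj [299.         228.95454545] 44 ((461.3923034667969, -281.1521911621094), (15.611821174621582, 34.3756103515625), 9.431717872619629) [0.0084 0.0124 0.0154]
scene wood 1228 ((669.2445678710938, 96.1303939819336), (273.3527526855469, 410.9864196777344), 0.25904208421707153) 0.012110774765364485
scene obj [258.19379845 187.35658915] 129 ((577.3041381835938, -105.5159912109375), (79.38219451904297, 30.192100524902344), 17.893020629882812) [0.0074 0.0117 0.0174]
scene 
[... 156 characters left out ...]
158]
scene obj [322.06378987 187.0956848 ] 533 ((283.05426025390625, -392.77374267578125), (815.5440063476562, 186.1756591796875), 13.946746826171875) [0.0065 0.0114 0.0169]
scene obj [277.55172414 207.93103448] 261 ((221.90087890625, -275.8409729003906), (755.669677734375, 35.01023864746094), 16.624353408813477) [0.0129 0.0217 0.0261]
scene obj [331.65168539 217.51123596] 178 ((537.6800537109375, -363.30706787109375), (17.50076675415039, 133.70602416992188), 62.875667572021484) [0.0091 0.0138 0.0181]
scene obj [300.1  232.15] 40 ((163.54685974121094, -333.1709899902344), (611.9259033203125, 25.129993438720703), 10.390338897705078) [0.0068 0.0116 0.015 ]
[-0.00889817  0.0149598   0.        ]
```

View pics/crops.png

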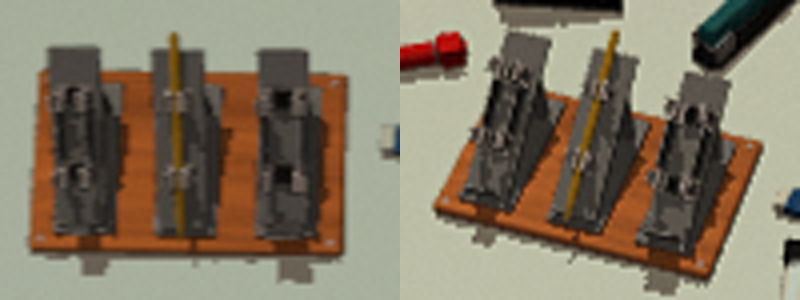

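```bash
python3 - <<'E'
from h import *
a=np.load('pics/top0.npz');b=np.load('pics/scene0.npz')
def up(im,r,k): 
    return cv2.resize(im[r[0]:r[1],r[2]:r[3]],None,fx=k,fy=k,interpolation=cv2.INTER_NEAREST)[:,:,::-1]
L=np.hstack([up(a['im'],(150,202,168,193),8),up(a['im'],(150,202,220,247),8),up(b['im'],(135,187,193,219),7.5)[:416] if 0 else up(b['im'],(137,189,193,219),8)[:416],up(b['im'],(145,197,238,260),8)])
L=cv2.convertScaleAbs(L,alpha=1.7,beta=20)
cv2.imwrite('pics/clips.png',L);print(L.shape)
# wood rectangle by outline ray-cast
for n,f in(('top',a),('scene',b)):
    H,S,V=cv2.split(cv2.cvtColor(f['im'],cv2.COLOR_RGB2HSV))
    m=((H<18)&(S>110)&(V>50)).astype(np.uint8); box=np.zeros_like(m)
    if n=='top': box[150:212,160:252]=1
    else: box[145:205,184:275]=1
    m=cv2.morphologyEx(m*box,cv2.MORPH_CLOSE,np.ones((15,15)));k,l,s,c=cv2.connectedComponentsWithStats(m);j=1+s[1:,4].argmax()
    cs,_=cv2.findContours((l==j).astype(np.uint8),cv2.RETR_EXTERNAL,cv2.CHAIN_APPROX_NONE)
    q=np.array([ray(n,*p,0.012)[:2] for p in cs[0][:,0].astype(float)])*1000
    print(n,s[j],cv2.minAreaRect(q.astype(np.float32)))
P=cloud('top',a['d'])
for nm,(u0,u1) in dict(left=(171,188),mid=(196,214),right=(222,241)).items():
    q=P[150:200,u0:u1].reshape(-1,3); q=q[(q[:,2]>.02)&(q[:,2]<.16)]
    best=None;rng=np.random.default_rng(0)
    for _ in range(1500):
        p=q[rng.choice(len(q),3,False)]; nn=np.cross(p[1]-p[0],p[2]-p[0]);L=np.linalg.norm(nn)
        if L<1e-6: continue
        nn/=L; nn*=np.sign(nn[2])
        if abs(nn[2]-.866)>.04: continue
        i=abs((q-p[0])@nn)<.002
        if best is None or i.sum()>best[0]: best=(i.sum(),nn,q[i])
    c=best[2].mean(0); u,s,vt=np.linalg.svd(best[2]-c);nn=vt[2]*np.sign(vt[2][2])
    print(nm,best[0],len(q),nn.round(3),c.round(4),'z at x=.63', (c[2]-(nn[0]*(.63-c[0]))/nn[2]).round(4))
    d=(q-c)@nn; print(np.histogram(d,np.arange(-.03,.05,.004)))
E
```

```text
(416, 800, 3)
top [ 167  158   80   46 2555] ((615.11083984375, 17.677040100097656), (248.11842346191406, 149.4527587890625), 89.9555435180664)
scene [ 188  152   82   48 2276] ((616.13232421875, 15.284133911132812), (250.8796844482422, 167.991943359375), 89.87648010253906)
left 218 634 [-0.5    0.073  0.863] [0.6185 0.0975 0.0595] z at x=.63 0.0662
(array([  3,   2,   3,   3,   2,  13, 105, 218,  97,  30,  21,  14,  32,
        42,  22,   9,   0,   0,   0]), array([-0.03 , -0.026, -0.022, -0.018, -0.014, -0.01 , -0.006, -0.002,
        0.002,  0.006,  0.01 ,  0.014,  0.018,  0.022,  0.026,  0.03 ,
        0.034,  0.038,  0.042,  0.046]))
mid 217 642 [-0.503  0.035  0.863] [0.6202 0.0177 0.0644] z at x=.63 0.0701
(array([  2,   4,   2,   2,   1,  16, 101, 217, 101,  10,  40,  60,  39,
        18,   2,   0,   0,   0,   0]), array([-0.03 , -0.026, -0.022, -0.018, -0.014, -0.01 , -0.006, -0.002,
        0.002,  0.006,  0.01 ,  0.014,  0.018,  0.022,  0.026,  0.03 ,
        0.034,  0.038,  0.042,  0.046]))
right 209 648 [-0.502  0.021  0.865] [ 0.6237 -0.0609  0.0579] z at x=.63 0.0615
(array([  2,   4,   1,   5,   2,   9,  86, 206, 108,  40,  18,  14,  12,
        21,  39,  40,  17,   5,   0]), array([-0.03 , -0.026, -0.022, -0.018, -0.014, -0.01 , -0.006, -0.002,
        0.002,  0.006,  0.01 ,  0.014,  0.018,  0.022,  0.026,  0.03 ,
        0.034,  0.038,  0.042,  0.046]))
```

View pics/clips.png

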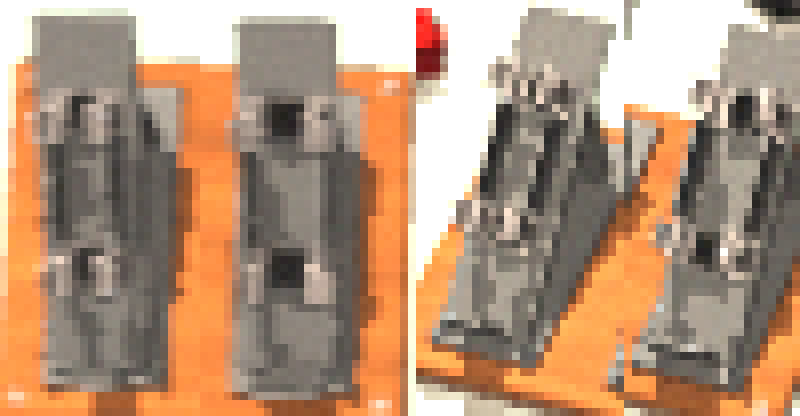

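The right holder is the wide one: its board is 4.7 mm lower, its clips stand taller and the gap is wider. The left holder is the narrow one. I'll measure the caps, pads and pencil now.

```bash
python3 - <<'E'
from h import *
for n in('top','scene'):
    f=np.load(f'pics/{n}0.npz');V=f['im'].max(2)
    for nm,z,roi in (('broad',.016,dict(top=(184,232,258,282),scene=(186,230,268,288))[n]),('slim',.011,dict(top=(183,224,312,340),scene=(201,235,314,350))[n])):
        m=np.zeros_like(V);r=roi;m[r[0]:r[1],r[2]:r[3]]=(V<75)[r[0]:r[1],r[2]:r[3]]
        k,l,s,c=cv2.connectedComponentsWithStats(m)
        js=sorted(range(1,k),key=lambda j:-s[j,4])[:2]
        p=[ray(n,*c[j],z) for j in js];d=p[0]-p[1];d*=np.sign(d[0])
        print(n,nm,s[js,4],c[js].round(1).tolist(),'mid',((p[0]+p[1])/2).round(4),'len',np.linalg.norm(d).round(4),'ang',np.degrees(np.arctan2(d[1],d[0])).round(2))
    H,S,_=cv2.split(cv2.cvtColor(f['im'],cv2.COLOR_RGB2HSV))
    box=np.zeros(V.shape,bool);r=dict(top=(145,202,195,216),scene=(136,188,215,242))[n];box[r[0]:r[1],r[2]:r[3]]=1
    m=box&(H>=19)&(H<35)&(S>130);v,u=np.nonzero(m)
    l=cv2.fitLine(np.c_[u,v].astype(np.float32),cv2.DIST_HUBER,0,.01,.01).ravel()
    print(n,'pencil',m.sum(),v.min(),v.max(),l.round(3))
    for vv in (v.min(),v.max()):
        print([vv, (l[2]+(vv-l[3])*l[0]/l[1]).round(2)])
    P=cloud(n,f['d']);q=P[m];print('pencil y',np.median(q[:,1]).round(4),'slope',np.polyfit(q[:,0],q[:,1],1).round(4),'z fit',np.polyfit(q[:,0]-.6135,q[:,2],1).round(4))
for nm,u,v,z in(('wU',230.4,164.1,.0795),('wL',230.4,183,.0495),('nU',177.5,163.8,.083),('nL',178.1,182.8,.053)): print(nm,ray('top',u,v,z).round(4))
E
```

```text
top broad [58 52] [[272.5, 225.2], [266.1, 190.9]] mid [ 0.5261 -0.1834  0.016 ] len 0.1124 ang 11.06
top slim [32 32] [[333.2, 188.8], [317.1, 219.3]] mid [ 0.5422 -0.361   0.011 ] len 0.1124 ang -27.61
top pencil 70 148 197 [3.60000e-02 9.99000e-01 2.03771e+02 1.72043e+02]
[np.int64(148), np.float64(202.91)]
[np.int64(197), np.float64(204.66)]
pencil y 0.0178 slope [-0.0028  0.0197] z fit [0.5612 0.0749]
scene broad [72 43] [[275.7, 222.2], [279.2, 192.7]] mid [ 0.5219 -0.1859  0.016 ] len 0.1146 ang 11.25
scene slim [43 34] [[320.4, 228.4], [343.3, 207.1]] mid [ 0.5362 -0.364   0.011 ] len 0.1119 ang -28.06
scene pencil 83 138 184 [  0.252  -0.968 227.222 160.837]
[np.int64(138), np.float64(233.17)]
[np.int64(184), np.float64(221.19)]
pencil y 0.0146 slope [ 0.4501 -0.2614] z fit [-0.9775  0.0788]
wU [ 0.6493 -0.0626  0.0795]
wL [ 0.5971 -0.0615  0.0495]
nU [0.647  0.0989 0.083 ]
nL [0.5947 0.1005 0.053 ]
```

```bash
cat >> h.py <<'E'
from scipy.spatial.transform import Rotation as Ro
def down(a):
    a=np.radians(a);c,s=np.cos(a),np.sin(a);return np.array([[-s,c,0],[c,s,0],[0,0,-1]]).T
T30=np.array([[0,1,0],[.75**.5,0,.5],[.5,0,-.75**.5]]).T
def plan(R,p):
    "turn units (total), then shift units (total) in target tool axes"
    s=env.observe();R0=s['tool_rot']
    t=Ro.from_matrix(R0.T@R).as_rotvec()/.08;d=R.T@(np.array(p)-s['position'])/.04
    print('t',round(s['time_s'],2),'pos',s['position'].round(4),'w',round(s['grip_width'],4),'F',s['ft_force'].round(1));print('turn',t.round(3),'shift',d.round(3))
E
sed -i 's/return np.array(\[\[-s,c,0\],\[c,s,0\],\[0,0,-1\]\]).T/return np.array([[-s,c,0],[c,s,0],[0,0,-1]]).T/' h.py
python3 -c "
from h import *
R=down(11.1);print(np.linalg.det(R));plan(R,[.527,-.1847,.12])"
```

```text
0.9999999999999999
t 0.1 pos [0.216  0.5056 0.2498] w 0.0855 F [-0.2 -0.5 -0.3]
turn [-0.008  0.014 -7.469] shift [-18.431   4.308   3.245]
```

Call:
step_arm(steps=[{"xyz": [0,0,0],"turn": [0,0,-0.83],"gripper": 0.1},{"xyz": [0,0,0],"turn": [0,0,-0.83],"gripper": 0.1},{"xyz": [0,0,0],"turn": [0,0,-0.83],"gripper": 0.1},{"xyz": [0,0,0],"turn": [0,0,-0.83],"gripper": 0.1},{"xyz": [0,0,0],"turn": [0,0,-0.83],"gripper": 0.1},{"xyz": [0,0,0],"turn": [0,0,-0.83],"gripper": 0.1},{"xyz": [0,0,0],"turn": [0,0,-0.83],"gripper": 0.1},{"xyz": [0,0,0],"turn": [0,0,-0.83],"gripper": 0.1},{"xyz": [0,0,0],"turn": [0,0,-0.83],"gripper": 0.1},{"xyz": [-0.8,0.2,0],"turn": [0,0,0],"gripper": 0.1},{"xyz": [-0.8,0.2,0],"turn": [0,0,0],"gripper": 0.1},{"xyz": [-0.8,0.2,0],"turn": [0,0,0],"gripper": 0.1},{"xyz": [-0.8,0.2,0],"turn": [0,0,0],"gripper": 0.1},{"xyz": [-0.8,0.2,0],"turn": [0,0,0],"gripper": 0.1},{"xyz": [-0.8,0.2,0],"turn": [0,0,0],"gripper": 0.1},{"xyz": [-0.8,0.2,0],"turn": [0,0,0],"gripper": 0.1},{"xyz": [-0.8,0.2,0],"turn": [0,0,0],"gripper": 0.1},{"xyz": [-0.8,0.2,0],"turn": [0,0,0],"gripper": 0.1},{"xyz": [-0.8,0.2,0],"turn": [0,0,0],"gripper": 0.1},{"xyz": [-0.8,0.2,0],"turn": [0,0,0],"gripper": 0.1}], squeeze=40)

```text
time_s: 1.77
position: [0.3704, 0.1757, 0.2502]
tool_rot: [[-0.193, 0.981, -0.0], [0.981, 0.193, -0.0], [0.0, -0.0, -1.0]]
ft_force: [1.6, 0.8, -0.6]
grip_width: 0.0471
```

```bash
python3 -c "
from h import *
plan(down(11.1),[.527,-.1847,.12])"
```

```text
t 1.77 pos [0.3704 0.1757 0.2502] w 0.0471 F [ 1.6  0.8 -0.6]
turn [-0.004 -0.001  0.002] shift [-9.596  2.107  3.256]
```

Call:
step_arm(steps=[{"xyz": [-0.8,0.175,0.27],"turn": [0,0,0],"gripper": 0.1},{"xyz": [-0.8,0.175,0.27],"turn": [0,0,0],"gripper": 0.1},{"xyz": [-0.8,0.175,0.27],"turn": [0,0,0],"gripper": 0.1},{"xyz": [-0.8,0.175,0.27],"turn": [0,0,0],"gripper": 0.1},{"xyz": [-0.8,0.175,0.27],"turn": [0,0,0],"gripper": 0.1},{"xyz": [-0.8,0.175,0.27],"turn": [0,0,0],"gripper": 0.1},{"xyz": [-0.8,0.175,0.27],"turn": [0,0,0],"gripper": 0.1},{"xyz": [-0.8,0.175,0.27],"turn": [0,0,0],"gripper": 0.1},{"xyz": [-0.8,0.175,0.27],"turn": [0,0,0],"gripper": 0.1},{"xyz": [-0.8,0.175,0.27],"turn": [0,0,0],"gripper": 0.1},{"xyz": [-0.8,0.175,0.27],"turn": [0,0,0],"gripper": 0.1},{"xyz": [-0.8,0.175,0.27],"turn": [0,0,0],"gripper": 0.1},{"xyz": [0,0,0],"turn": [0,0,0],"gripper": 0.1}])

```text
time_s: 2.85
position: [0.5276, -0.1879, 0.1182]
tool_rot: [[-0.189, 0.982, -0.001], [0.982, 0.189, -0.0], [0.0, -0.001, -1.0]]
ft_force: [-1.1, 0.9, -0.7]
grip_width: 0.0471
```

```bash
python3 -c "
from h import *
plan(down(11.1),[.527,-.1847,.028])
im,d=cams.get_image('top');cv2.imwrite('pics/t1.png',cv2.resize(im[130:260,180:340],None,fx=5,fy=4.6)[:,:,::-1])"
```

```text
t 2.85 pos [ 0.5276 -0.1879  0.1182] w 0.0471 F [-1.1  0.9 -0.7]
turn [-0.017 -0.002 -0.045] shift [8.200e-02 1.000e-03 2.255e+00]
```

View pics/t1.png

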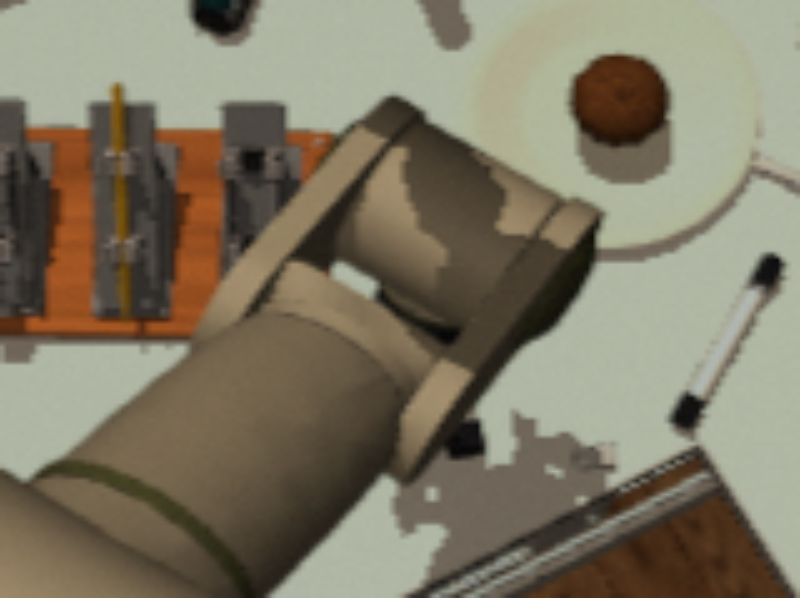

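The arm hides the marker from above. The pose is good, so I'll go down and grip.

Call:
step_arm(steps=[{"xyz": [0.04,0,0.5],"turn": [0,0,0],"gripper": 0.1},{"xyz": [0,0,0.5],"turn": [0,0,0],"gripper": 0.1},{"xyz": [0,0,0.5],"turn": [0,0,0],"gripper": 0.1},{"xyz": [0,0,0.45],"turn": [0,0,0],"gripper": 0.1},{"xyz": [0,0,0.25],"turn": [0,0,0],"gripper": 0.1},{"xyz": [0,0,0],"turn": [0,0,0],"gripper": 0.1},{"xyz": [0,0,0],"turn": [0,0,0],"gripper": -1},{"xyz": [0,0,0],"turn": [0,0,0],"gripper": -1},{"xyz": [0,0,0],"turn": [0,0,0],"gripper": -1},{"xyz": [0,0,0],"turn": [0,0,0],"gripper": -1}])

```text
time_s: 3.73
position: [0.5269, -0.182, 0.0342]
tool_rot: [[-0.193, 0.981, 0.002], [0.981, 0.193, -0.001], [-0.002, 0.002, -1.0]]
ft_force: [-0.4, 1.5, 6.5]
grip_width: 0.018
```

Call:
step_arm(steps=[{"xyz": [0,0,0],"turn": [0,0,0],"gripper": 0.1},{"xyz": [0,0,0],"turn": [0,0,0],"gripper": 0.1},{"xyz": [0,0,0],"turn": [0,0,0],"gripper": 0.1}])

```text
time_s: 3.98
position: [0.5263, -0.1818, 0.0329]
tool_rot: [[-0.193, 0.981, 0.0], [0.981, 0.193, -0.0], [-0.0, 0.0, -1.0]]
ft_force: [0.2, -0.3, -0.2]
grip_width: 0.0467
```

```bash
python3 -c "
from h import *
plan(down(11.1),[.527,-.1830,.024])"
```

```text
t 3.98 pos [ 0.5263 -0.1818  0.0329] w 0.0467 F [ 0.2 -0.3 -0.2]
turn [0.003 0.003 0.   ] shift [-0.032  0.011  0.223]
```

Call:
step_arm(steps=[{"xyz": [-0.03,0,0.12],"turn": [0,0,0],"gripper": 0.1},{"xyz": [0,0,0.1],"turn": [0,0,0],"gripper": 0.1},{"xyz": [0,0,0],"turn": [0,0,0],"gripper": 0.1},{"xyz": [0,0,0],"turn": [0,0,0],"gripper": -1},{"xyz": [0,0,0],"turn": [0,0,0],"gripper": -1},{"xyz": [0,0,0],"turn": [0,0,0],"gripper": -1},{"xyz": [0,0,0],"turn": [0,0,0],"gripper": -1}])

```text
time_s: 4.57
position: [0.5266, -0.183, 0.024]
tool_rot: [[-0.193, 0.981, 0.0], [0.981, 0.193, -0.0], [-0.0, 0.0, -1.0]]
ft_force: [0.2, -0.5, 0.3]
grip_width: 0.0204
```

Call:
step_arm(steps=[{"xyz": [0,0,0],"turn": [0,0,0],"gripper": -1},{"xyz": [0,0,0],"turn": [0,0,0],"gripper": -1}])

```text
time_s: 4.73
position: [0.5266, -0.183, 0.024]
tool_rot: [[-0.193, 0.981, 0.0], [0.981, 0.193, -0.0], [-0.0, 0.0, -1.0]]
ft_force: [0.4, -0.3, 0.3]
grip_width: 0.0202
```

Call:
step_arm(steps=[{"xyz": [0,0,-0.2],"turn": [0,0,0],"gripper": -1},{"xyz": [0,0,-0.4],"turn": [0,0,0],"gripper": -1},{"xyz": [0,0,-0.6],"turn": [0,0,0],"gripper": -1},{"xyz": [0,0,-0.6],"turn": [0,0,0],"gripper": -1},{"xyz": [0,0,-0.6],"turn": [0,0,0],"gripper": -1},{"xyz": [0,0,-0.6],"turn": [0,0,0],"gripper": -1},{"xyz": [0,0,-0.6],"turn": [0,0,0],"gripper": -1},{"xyz": [0,0,-0.6],"turn": [0,0,0],"gripper": -1},{"xyz": [0,0,-0.4],"turn": [0,0,0],"gripper": -1},{"xyz": [0,0,0],"turn": [0,0,0],"gripper": -1}])

```text
time_s: 5.57
position: [0.5274, -0.1834, 0.2119]
tool_rot: [[-0.193, 0.981, 0.006], [0.981, 0.193, -0.004], [-0.005, 0.005, -1.0]]
ft_force: [-0.4, -0.6, -0.4]
grip_width: 0.02
```

```bash
python3 -c "
from h import *
plan(T30,[.616-.05,-.0635,.074+.09])
im,d=cams.get_image('scene');np.savez('pics/s2.npz',im=im,d=d);cv2.imwrite('pics/s2.png',cv2.resize(im[110:230,180:340],None,fx=5,fy=5)[:,:,::-1])"
```

```text
t 5.57 pos [ 0.5274 -0.1834  0.2119] w 0.02 F [-0.4 -0.6 -0.4]
turn [-6.456 -0.585  2.382] shift [2.997 0.236 1.519]
```

View pics/s2.png

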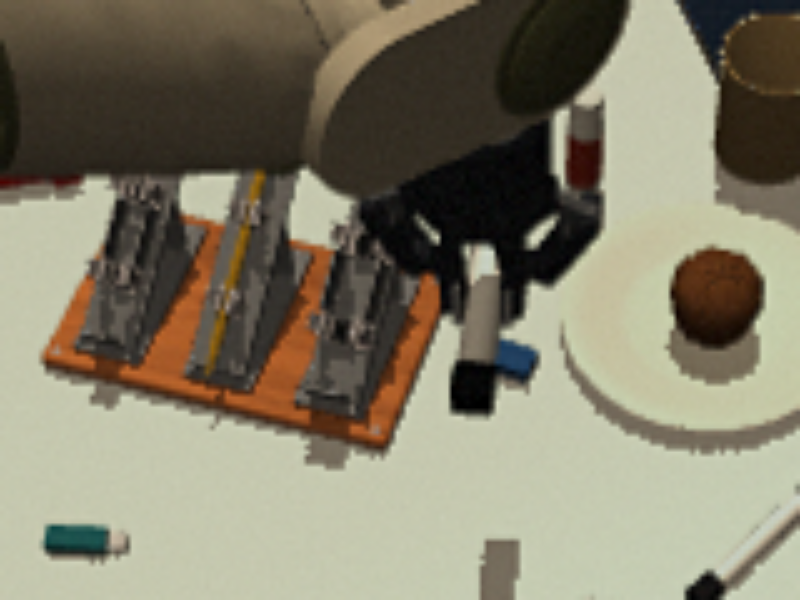

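```bash
python3 -c "
from h import *
for z in (.192,.2,.208): print(ray('scene',274.3,187.5,z).round(4))
a=np.load('pics/s2.npz');P=cloud('scene',a['d'])
print('black cap',np.median(P[183:191,272:277].reshape(-1,3),0).round(4));print('white top',P[160:182:3,276].round(4))
# fingertip pixels dark right of barrel
print(P[170:176,281:286,2].round(3))
"
```

```text
[ 0.4734 -0.1936  0.192 ]
[ 0.468  -0.1955  0.2   ]
[ 0.4625 -0.1973  0.208 ]
black cap [ 0.4631 -0.1958  0.211 ]
white top [[ 0.5542 -0.1741  0.2119]
 [ 0.5448 -0.177   0.2103]
 [ 0.5324 -0.1808  0.2128]
 [ 0.5226 -0.1838  0.2121]
 [ 0.5114 -0.1873  0.2133]
 [ 0.5016 -0.1903  0.2129]
 [ 0.4935 -0.1927  0.2102]
 [ 0.4838 -0.1957  0.2098]]
[[ 0.219  0.215  0.218  0.218 -0.   ]
 [ 0.215  0.21   0.212  0.212  0.003]
 [ 0.211  0.206  0.206  0.206 -0.001]
 [ 0.207  0.204  0.206  0.204 -0.003]
 [ 0.202  0.201  0.003 -0.002  0.002]
 [ 0.196  0.194 -0.001 -0.001 -0.001]]
```

Call:
step_arm(steps=[{"xyz": [0,0,0],"turn": [-0.717,-0.065,0.265],"gripper": -1},{"xyz": [0,0,0],"turn": [-0.717,-0.065,0.265],"gripper": -1},{"xyz": [0,0,0],"turn": [-0.717,-0.065,0.265],"gripper": -1},{"xyz": [0,0,0],"turn": [-0.717,-0.065,0.265],"gripper": -1},{"xyz": [0,0,0],"turn": [-0.717,-0.065,0.265],"gripper": -1},{"xyz": [0,0,0],"turn": [-0.717,-0.065,0.265],"gripper": -1},{"xyz": [0,0,0],"turn": [-0.717,-0.065,0.265],"gripper": -1},{"xyz": [0,0,0],"turn": [-0.717,-0.065,0.265],"gripper": -1},{"xyz": [0,0,0],"turn": [-0.717,-0.065,0.265],"gripper": -1},{"xyz": [0.6,0,0],"turn": [0,0,0],"gripper": -1},{"xyz": [0.6,0,0],"turn": [0,0,0],"gripper": -1},{"xyz": [0.6,0,0],"turn": [0,0,0],"gripper": -1},{"xyz": [0.6,0,0],"turn": [0,0,0],"gripper": -1},{"xyz": [0.6,0,0],"turn": [0,0,0],"gripper": -1},{"xyz": [0,0,0],"turn": [0,0,0],"gripper": -1},{"xyz": [0,0,0],"turn": [0,0,0],"gripper": -1}])

```text
time_s: 6.95
position: [0.526, -0.0618, 0.2073]
tool_rot: [[-0.002, 0.87, 0.493], [1.0, -0.001, 0.004], [0.004, 0.493, -0.87]]
ft_force: [-0.1, -0.6, -0.2]
grip_width: 0.0205
```

```bash
cat >> h.py <<'E'
EX=np.array([.75**.5,0,.5]);EZ=np.array([-.5,0,.75**.5])
O=dict(w=np.array([.616,-.062,.074]),n=np.array([.616,.0983,.074]))
def clip(k,x,z): return O[k]+x*EX+z*EZ
E
python3 -c "
from h import *
plan(T30,clip('w',-.001,.045+.0115));s=env.observe();print(s['q'].round(1))"
```

```text
t 6.95 pos [ 0.526  -0.0618  0.2073] w 0.0205 F [-0.1 -0.6 -0.2]
turn [-0.101 -0.055 -0.009] shift [-0.006  0.257  2.599]
[ -25.3   12.8  101.6   19.4   40.2 -127.4]
```

Call:
step_arm(steps=[{"xyz": [0,0.06,0.5],"turn": [-0.1,-0.05,0],"gripper": -1},{"xyz": [0,0.06,0.55],"turn": [0,0,0],"gripper": -1},{"xyz": [0,0.06,0.55],"turn": [0,0,0],"gripper": -1},{"xyz": [0,0.06,0.55],"turn": [0,0,0],"gripper": -1},{"xyz": [0,0,0.45],"turn": [0,0,0],"gripper": -1},{"xyz": [0,0,0],"turn": [0,0,0],"gripper": -1},{"xyz": [0,0,0],"turn": [0,0,0],"gripper": -1}])

```text
time_s: 7.53
position: [0.5865, -0.0636, 0.122]
tool_rot: [[0.003, 0.866, 0.499], [1.0, -0.003, -0.001], [0.001, 0.499, -0.866]]
ft_force: [-0.5, -0.2, -0.1]
grip_width: 0.0203
```

```bash
python3 -c "
from h import *
plan(T30,clip('w',-.001,.016+.0115))
a=[]
for n in('top','scene'):
  im,d=cams.get_image(n);np.savez(f'pics/{n}3.npz',im=im,d=d)
  r=(135,215,200,280) if n=='top' else (125,205,215,295)
  a.append(cv2.resize(im[r[0]:r[1],r[2]:r[3]],None,fx=5,fy=5)[:,:,::-1])
cv2.imwrite('pics/p3.png',np.hstack(a))"
```

```text
t 7.53 pos [ 0.5865 -0.0636  0.122 ] w 0.0203 F [-0.5 -0.2 -0.1]
turn [-0.008  0.01  -0.041] shift [0.041 0.014 0.721]
```

View pics/p3.png

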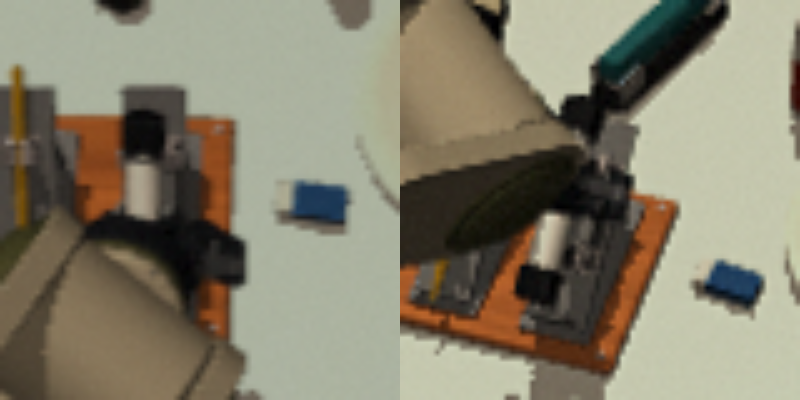

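The marker sits parallel above the wide clips, and the lateral offset matches parallax. I'll lower it onto the lips.

Call:
step_arm(steps=[{"xyz": [0.03,0,0.25],"turn": [0,0,-0.04],"gripper": -1},{"xyz": [0,0,0.25],"turn": [0,0,0],"gripper": -1},{"xyz": [0,0,0.1],"turn": [0,0,0],"gripper": -1},{"xyz": [0,0,0.05],"turn": [0,0,0],"gripper": -1},{"xyz": [0,0,0],"turn": [0,0,0],"gripper": -1}])

```text
time_s: 8.05
position: [0.6002, -0.0622, 0.1003]
tool_rot: [[-0.0, 0.865, 0.502], [1.0, 0.001, -0.002], [-0.002, 0.502, -0.865]]
ft_force: [-0.5, -1.0, -0.7]
grip_width: 0.0208
```

Call:
step_arm(steps=[{"xyz": [0,0,0.04],"turn": [0,0,0],"gripper": -1},{"xyz": [0,0,0.04],"turn": [0,0,0],"gripper": -1},{"xyz": [0,0,0],"turn": [0,0,0],"gripper": -1}])

```text
time_s: 8.3
position: [0.6018, -0.0628, 0.0993]
tool_rot: [[0.0, 0.864, 0.504], [1.0, 0.002, -0.003], [-0.004, 0.504, -0.864]]
ft_force: [-9.0, -6.0, 10.6]
grip_width: 0.0205
```

Call:
step_arm(steps=[{"xyz": [0,0,0],"turn": [0,0,0],"gripper": -0.2},{"xyz": [0,0,0],"turn": [0,0,0],"gripper": -0.2},{"xyz": [0,0,-0.3],"turn": [0,0,0],"gripper": -0.2},{"xyz": [0,0,-0.5],"turn": [0,0,0],"gripper": -0.2},{"xyz": [0,0,-0.5],"turn": [0,0,0],"gripper": -0.2},{"xyz": [0,0,0],"turn": [0,0,0],"gripper": -1},{"xyz": [0,0,0],"turn": [0,0,0],"gripper": -1},{"xyz": [0,0,0],"turn": [0,0,0],"gripper": -1},{"xyz": [0,0,0],"turn": [0,0,0],"gripper": -1}])

```text
time_s: 9.05
position: [0.5755, -0.0617, 0.1421]
tool_rot: [[-0.0, 0.866, 0.501], [1.0, 0.001, -0.001], [-0.001, 0.501, -0.866]]
ft_force: [0.5, 0.1, -0.5]
grip_width: 0.0
```

```bash
python3 -c "
from h import *
plan(T30,clip('w',0,.0275+.019))
a=[]
for n in('top','scene'):
  im,d=cams.get_image(n);np.savez(f'pics/{n}4.npz',im=im,d=d)
  r=(135,215,200,280) if n=='top' else (125,205,215,295)
  a.append(cv2.resize(im[r[0]:r[1],r[2]:r[3]],None,fx=5,fy=5)[:,:,::-1])
cv2.imwrite('pics/p4.png',np.hstack(a))"
```

```text
t 9.05 pos [ 0.5755 -0.0617  0.1421] w 0.0 F [ 0.5  0.1 -0.5]
turn [0.01  0.009 0.012] shift [-0.008  0.027  0.817]
```

View pics/p4.png

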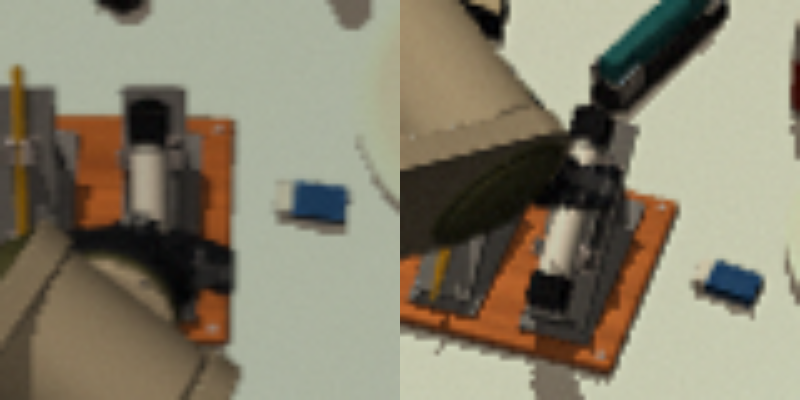

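Call:
step_arm(steps=[{"xyz": [-0.03,0.03,0.25],"turn": [0,0,0],"gripper": -1},{"xyz": [0,0,0.25],"turn": [0,0,0],"gripper": -1},{"xyz": [0,0,0.2],"turn": [0,0,0],"gripper": -1},{"xyz": [0,0,0.05],"turn": [0,0,0],"gripper": -1},{"xyz": [0,0,0.05],"turn": [0,0,0],"gripper": -1},{"xyz": [0,0,0.03],"turn": [0,0,0],"gripper": -1},{"xyz": [0,0,0],"turn": [0,0,0],"gripper": -1}])

```text
time_s: 9.73
position: [0.593, -0.0629, 0.1146]
tool_rot: [[-0.001, 0.865, 0.501], [1.0, 0.001, -0.001], [-0.001, 0.501, -0.865]]
ft_force: [0.2, 0.4, 0.3]
grip_width: 0.0002
```

```bash
python3 -c "
from h import *
plan(T30,clip('w',0,.030))"
```

```text
t 9.73 pos [ 0.593  -0.0629  0.1146] w 0.0002 F [0.2 0.4 0.3]
turn [0.018 0.011 0.014] shift [ 0.022 -0.01   0.416]
```

Call:
step_arm(steps=[{"xyz": [0,0,0.05],"turn": [0,0,0],"gripper": -1},{"xyz": [0,0,0.05],"turn": [0,0,0],"gripper": -1},{"xyz": [0,0,0],"turn": [0,0,0],"gripper": -1}])

```text
time_s: 9.98
position: [0.5955, -0.0631, 0.1123]
tool_rot: [[-0.0, 0.864, 0.503], [1.0, 0.001, -0.002], [-0.002, 0.503, -0.864]]
ft_force: [-3.3, 0.7, 5.2]
grip_width: -0.0
```

Call:
step_arm(steps=[{"xyz": [0,0,0.05],"turn": [0,0,0],"gripper": -1},{"xyz": [0,0,0.03],"turn": [0,0,0],"gripper": -1},{"xyz": [0,0,0],"turn": [0,0,0],"gripper": -1}])

```text
time_s: 10.23
position: [0.5974, -0.0632, 0.1096]
tool_rot: [[-0.0, 0.864, 0.504], [1.0, 0.001, -0.002], [-0.002, 0.504, -0.864]]
ft_force: [0.3, 0.9, 3.6]
grip_width: -0.0001
```

Call:
step_arm(steps=[{"xyz": [0,0,0.05],"turn": [0,0,0],"gripper": -1},{"xyz": [0,0,0.05],"turn": [0,0,0],"gripper": -1},{"xyz": [0,0,0],"turn": [0,0,0],"gripper": -1}])

```text
time_s: 10.48
position: [0.5989, -0.0631, 0.1049]
tool_rot: [[-0.0, 0.865, 0.502], [1.0, 0.001, -0.001], [-0.002, 0.502, -0.865]]
ft_force: [-2.3, -0.7, 2.1]
grip_width: -0.0
```

```bash
python3 -c "
from h import *
plan(T30,clip('w',0,.030))"
```

```text
t 10.48 pos [ 0.5989 -0.0631  0.1049] w -0.0 F [-2.3 -0.7  2.1]
turn [0.024 0.015 0.013] shift [ 0.027 -0.015  0.134]
```

Call:
step_arm(steps=[{"xyz": [0,0,0.05],"turn": [0,0,0],"gripper": -1},{"xyz": [0,0,0.05],"turn": [0,0,0],"gripper": -1},{"xyz": [0,0,0],"turn": [0,0,0],"gripper": -1}])

```text
time_s: 10.73
position: [0.6009, -0.063, 0.101]
tool_rot: [[-0.0, 0.865, 0.501], [1.0, 0.001, -0.001], [-0.001, 0.501, -0.865]]
ft_force: [-0.5, -0.4, -0.5]
grip_width: 0.0001
```

Call:
step_arm(steps=[{"xyz": [0,0,0.04],"turn": [0,0,0],"gripper": -1},{"xyz": [0,0,0],"turn": [0,0,0],"gripper": -1}])

```text
time_s: 10.9
position: [0.6015, -0.063, 0.1004]
tool_rot: [[-0.001, 0.865, 0.502], [1.0, 0.001, -0.001], [-0.002, 0.502, -0.865]]
ft_force: [-5.2, -0.7, 6.3]
grip_width: -0.0002
```

Call:
step_arm(steps=[{"xyz": [0,0,0.05],"turn": [0,0,0],"gripper": -1},{"xyz": [0,0,0],"turn": [0,0,0],"gripper": -1}])

```text
time_s: 11.07
position: [0.6017, -0.0629, 0.1001]
tool_rot: [[-0.001, 0.865, 0.502], [1.0, 0.002, -0.001], [-0.002, 0.502, -0.865]]
ft_force: [-21.3, -0.6, 24.4]
grip_width: -0.0002
```

Call:
step_arm(steps=[{"xyz": [0,0,-0.2],"turn": [0,0,0],"gripper": -1},{"xyz": [0,0,-0.6],"turn": [0,0,0],"gripper": -1},{"xyz": [0,0,-0.6],"turn": [0,0,0],"gripper": -1},{"xyz": [0,0,-0.6],"turn": [0,0,0],"gripper": -1},{"xyz": [0,0,-0.6],"turn": [0,0,0],"gripper": -1},{"xyz": [0,0,-0.3],"turn": [0,0,0],"gripper": -1},{"xyz": [0,0,0],"turn": [0,0,0],"gripper": -0.1}])

```text
time_s: 11.65
position: [0.5444, -0.0631, 0.2012]
tool_rot: [[-0.0, 0.863, 0.505], [1.0, 0.002, -0.003], [-0.003, 0.505, -0.863]]
ft_force: [0.9, 0.7, 0.2]
grip_width: 0.011
```

```bash
python3 -c "
from h import *
plan(down(-27.8),[.542,-.3612,.12])
a=np.load('pics/top0.npz')
s=np.load('pics/scene0.npz')
im,d=cams.get_image('scene');P=cloud('scene',d)
i=cams.camera_info('scene');E=np.linalg.inv(np.array(i['extrinsics']))
# barrel depth along the seat axis
n=np.array([-.5,0,.8660254])
x=(P-O['w'])@EX;z=(P-O['w'])@EZ;y=P[...,1]-O['w'][1]
V=im.max(2);S=V-im.min(2)
m=(abs(y)<.012)&(abs(x)<.07)&(z>.004)&(z<.04)
for lo,hi in((-.066,-.044),(-.044,-.036),(-.023,-.01),(-.01,.01),(.01,.023),(.036,.044),(.044,.066)):
  k=m&(x>lo)&(x<hi); print(lo,hi,k.sum(),np.percentile(z[k],[50,90]).round(4) if k.sum() else '',y[k].mean().round(4) if k.sum() else '')
"
```

```text
t 11.65 pos [ 0.5444 -0.0631  0.2012] w 0.011 F [0.9 0.7 0.2]
turn [ 6.496 -1.567  5.933] shift [-6.62   3.423  2.031]
-0.066 -0.044 38 [0.0122 0.0159] -0.0019
-0.044 -0.036 15 [0.0112 0.0149] -0.0015
-0.023 -0.01 28 [0.0112 0.0156] -0.0017
-0.01 0.01 38 [0.0105 0.0141] -0.0021
0.01 0.023 4 [0.0104 0.0134] -0.008
0.036 0.044 5 [0.015  0.0171] -0.0056
0.044 0.066 27 [0.0126 0.0153] -0.0023
```

Both caps read the same depth (about 12.5 mm), so the broad marker is home and level. Next is the slim one.

Call:
step_arm(steps=[{"xyz": [0,0,0],"turn": [0.65,-0.157,0.593],"gripper": 0},{"xyz": [0,0,0],"turn": [0.65,-0.157,0.593],"gripper": 0},{"xyz": [0,0,0],"turn": [0.65,-0.157,0.593],"gripper": 0},{"xyz": [0,0,0],"turn": [0.65,-0.157,0.593],"gripper": 0},{"xyz": [0,0,0],"turn": [0.65,-0.157,0.593],"gripper": 0},{"xyz": [0,0,0],"turn": [0.65,-0.157,0.593],"gripper": 0},{"xyz": [0,0,0],"turn": [0.65,-0.157,0.593],"gripper": 0},{"xyz": [0,0,0],"turn": [0.65,-0.157,0.593],"gripper": 0},{"xyz": [0,0,0],"turn": [0.65,-0.157,0.593],"gripper": 0},{"xyz": [0,0,0],"turn": [0.65,-0.157,0.593],"gripper": 0},{"xyz": [-0.66,0.34,0.2],"turn": [0,0,0],"gripper": 0},{"xyz": [-0.66,0.34,0.2],"turn": [0,0,0],"gripper": 0},{"xyz": [-0.66,0.34,0.2],"turn": [0,0,0],"gripper": 0},{"xyz": [-0.66,0.34,0.2],"turn": [0,0,0],"gripper": 0},{"xyz": [-0.66,0.34,0.2],"turn": [0,0,0],"gripper": 0},{"xyz": [-0.66,0.34,0.2],"turn": [0,0,0],"gripper": 0},{"xyz": [-0.66,0.34,0.2],"turn": [0,0,0],"gripper": 0},{"xyz": [-0.66,0.34,0.2],"turn": [0,0,0],"gripper": 0},{"xyz": [-0.66,0.34,0.2],"turn": [0,0,0],"gripper": 0},{"xyz": [-0.66,0.34,0.2],"turn": [0,0,0],"gripper": 0}])

```text
time_s: 13.37
position: [0.5414, -0.361, 0.1158]
tool_rot: [[0.466, 0.885, -0.006], [0.885, -0.466, 0.003], [0.0, -0.007, -1.0]]
ft_force: [0.8, 0.7, 0.5]
grip_width: 0.0426
```

Call:
step_arm(steps=[{"xyz": [0,0,0],"turn": [0,0,0],"gripper": 0},{"xyz": [0,0,0],"turn": [0,0,0],"gripper": 0}])

```text
time_s: 13.53
position: [0.541, -0.3606, 0.1157]
tool_rot: [[0.468, 0.884, -0.006], [0.884, -0.468, 0.004], [0.001, -0.008, -1.0]]
ft_force: [-0.0, 0.3, -1.3]
grip_width: 0.0425
```

```bash
python3 -c "
from h import *
plan(down(-27.8),[.542,-.3612,.020])
"
```

```text
t 13.53 pos [ 0.541  -0.3606  0.1157] w 0.0425 F [-0.   0.3 -1.3]
turn [-0.094 -0.008 -0.016] shift [-0.003  0.029  2.393]
```

Call:
step_arm(steps=[{"xyz": [0,0.03,0.5],"turn": [-0.09,0,0],"gripper": 0},{"xyz": [0,0,0.5],"turn": [0,0,0],"gripper": 0},{"xyz": [0,0,0.5],"turn": [0,0,0],"gripper": 0},{"xyz": [0,0,0.4],"turn": [0,0,0],"gripper": 0},{"xyz": [0,0,0.3],"turn": [0,0,0],"gripper": 0},{"xyz": [0,0,0.17],"turn": [0,0,0],"gripper": 0},{"xyz": [0,0,0],"turn": [0,0,0],"gripper": 0},{"xyz": [0,0,0],"turn": [0,0,0],"gripper": -1},{"xyz": [0,0,0],"turn": [0,0,0],"gripper": -1},{"xyz": [0,0,0],"turn": [0,0,0],"gripper": -1},{"xyz": [0,0,0],"turn": [0,0,0],"gripper": -1},{"xyz": [0,0,0],"turn": [0,0,0],"gripper": -1}])

```text
time_s: 14.53
position: [0.543, -0.3607, 0.0248]
tool_rot: [[0.466, 0.885, 0.004], [0.885, -0.466, -0.003], [-0.001, 0.005, -1.0]]
ft_force: [-0.2, 1.7, 6.6]
grip_width: 0.012
```

Call:
step_arm(steps=[{"xyz": [0,0,0],"turn": [0,0,0],"gripper": -0.2},{"xyz": [0,0,0],"turn": [0,0,0],"gripper": -0.2},{"xyz": [0,0,0],"turn": [0,0,0],"gripper": -0.2}])

```text
time_s: 14.78
position: [0.5424, -0.3604, 0.0234]
tool_rot: [[0.466, 0.885, 0.002], [0.885, -0.466, -0.002], [-0.001, 0.002, -1.0]]
ft_force: [-0.3, 0.0, 0.2]
grip_width: 0.0346
```

Call:
step_arm(steps=[{"xyz": [0,0,0.08],"turn": [0,0,0],"gripper": -0.3},{"xyz": [0,0,0.05],"turn": [0,0,0],"gripper": -0.3},{"xyz": [0,0,0],"turn": [0,0,0],"gripper": -0.3},{"xyz": [0,0,0],"turn": [0,0,0],"gripper": -1},{"xyz": [0,0,0],"turn": [0,0,0],"gripper": -1},{"xyz": [0,0,0],"turn": [0,0,0],"gripper": -1},{"xyz": [0,0,0],"turn": [0,0,0],"gripper": -1},{"xyz": [0,0,0],"turn": [0,0,0],"gripper": -1}])

```text
time_s: 15.45
position: [0.5432, -0.3607, 0.0195]
tool_rot: [[0.466, 0.885, 0.004], [0.885, -0.466, -0.003], [-0.001, 0.005, -1.0]]
ft_force: [-0.2, 2.0, 10.0]
grip_width: 0.012
```

Call:
step_arm(steps=[{"xyz": [0,0,0],"turn": [0,0,0],"gripper": -0.4},{"xyz": [0,0,-0.1],"turn": [0,0,0],"gripper": -0.4},{"xyz": [0,0,0],"turn": [0,0,0],"gripper": -0.4},{"xyz": [0,0,0],"turn": [0,0,0],"gripper": -1},{"xyz": [0,0,0],"turn": [0,0,0],"gripper": -1},{"xyz": [0,0,0],"turn": [0,0,0],"gripper": -1},{"xyz": [0,0,0],"turn": [0,0,0],"gripper": -1}])

```text
time_s: 16.03
position: [0.5425, -0.3604, 0.0224]
tool_rot: [[0.466, 0.885, 0.002], [0.885, -0.466, -0.002], [-0.001, 0.003, -1.0]]
ft_force: [0.2, 0.5, 3.3]
grip_width: 0.0122
```

Call:
step_arm(steps=[{"xyz": [0,0,-0.2],"turn": [0,0,0],"gripper": -1},{"xyz": [0,0,-0.5],"turn": [0,0,0],"gripper": -1},{"xyz": [0,0,-0.7],"turn": [0,0,0],"gripper": -1},{"xyz": [0,0,-0.7],"turn": [0,0,0],"gripper": -1},{"xyz": [0,0,-0.7],"turn": [0,0,0],"gripper": -1},{"xyz": [0,0,-0.7],"turn": [0,0,0],"gripper": -1},{"xyz": [0,0,-0.7],"turn": [0,0,0],"gripper": -1},{"xyz": [0,0,-0.7],"turn": [0,0,0],"gripper": -1},{"xyz": [0,0,-0.5],"turn": [0,0,0],"gripper": -1},{"xyz": [0,0,0],"turn": [0,0,0],"gripper": -1}])

```text
time_s: 16.87
position: [0.5428, -0.3607, 0.2437]
tool_rot: [[0.466, 0.885, 0.008], [0.885, -0.466, -0.008], [-0.003, 0.011, -1.0]]
ft_force: [0.6, -0.0, -0.1]
grip_width: 0.0121
```

```bash
python3 -c "
from h import *
O['n'][1]=.0975
plan(T30,clip('n',-.001,.13))
im,d=cams.get_image('scene');P=cloud('scene',d)
s=env.observe();p=s['position'];R=s['tool_rot']
q=(P-p)@R
m=(abs(q[...,0])<.009)&(abs(q[...,1])<.075)&(q[...,2]>-.005)&(q[...,2]<.03)
for lo,hi in((-.075,-.066),(-.066,-.044),(-.044,-.02),(.02,.044),(.044,.066),(.066,.075)):
  k=m&(q[...,1]>lo)&(q[...,1]<hi);print(lo,k.sum(),q[k].mean(0).round(4),q[k].min(0).round(4))
V=im.max(2)
for nm,mm in(('blk',m&(V<70)),('wht',m&(V>110))): print(nm,mm.sum(),np.histogram(q[mm][:,1],np.arange(-.08,.081,.01))[0])
"
```

```text
t 16.87 pos [ 0.5428 -0.3607  0.2437] w 0.0121 F [ 0.6 -0.  -0.1]
turn [-6.293  1.653 -5.897] shift [11.454 -0.562  1.338]
-0.075 12 [-0.0018 -0.0673  0.0098] [-0.0066 -0.068   0.0027]
-0.066 38 [-0.0028 -0.0559  0.0049] [-0.0089 -0.0654  0.0003]
-0.044 35 [-0.0034 -0.0315  0.0073] [-0.0088 -0.0416  0.0034]
0.02 3 [-0.0068  0.0423  0.0073] [-0.0082  0.0411  0.0052]
0.044 10 [-0.0057  0.0481  0.0044] [-0.0089  0.044   0.001 ]<string>:10: RuntimeWarning: Mean of empty slice.
  ret = um.true_divide(
Traceback (most recent call last):
ValueError: zero-size array to reduction operation minimum which has no identity
```

Call:
step_arm(steps=[{"xyz": [0,0,0],"turn": [-0.629,0.165,-0.59],"gripper": -1},{"xyz": [0,0,0],"turn": [-0.629,0.165,-0.59],"gripper": -1},{"xyz": [0,0,0],"turn": [-0.629,0.165,-0.59],"gripper": -1},{"xyz": [0,0,0],"turn": [-0.629,0.165,-0.59],"gripper": -1},{"xyz": [0,0,0],"turn": [-0.629,0.165,-0.59],"gripper": -1},{"xyz": [0,0,0],"turn": [-0.629,0.165,-0.59],"gripper": -1},{"xyz": [0,0,0],"turn": [-0.629,0.165,-0.59],"gripper": -1},{"xyz": [0,0,0],"turn": [-0.629,0.165,-0.59],"gripper": -1},{"xyz": [0,0,0],"turn": [-0.629,0.165,-0.59],"gripper": -1},{"xyz": [0,0,0],"turn": [-0.629,0.165,-0.59],"gripper": -1},{"xyz": [0.7,0,0],"turn": [0,0,0],"gripper": -1},{"xyz": [0.7,0,0],"turn": [0,0,0],"gripper": -1},{"xyz": [0.7,0,0],"turn": [0,0,0],"gripper": -1},{"xyz": [0.7,0,0],"turn": [0,0,0],"gripper": -1},{"xyz": [0.7,0,0],"turn": [0,0,0],"gripper": -1},{"xyz": [0.7,0,0],"turn": [0,0,0],"gripper": -1},{"xyz": [0.7,0,0],"turn": [0,0,0],"gripper": -1},{"xyz": [0.7,0,0],"turn": [0,0,0],"gripper": -1},{"xyz": [0.7,0,0],"turn": [0,0,0],"gripper": -1},{"xyz": [0.7,0,0],"turn": [0,0,0],"gripper": -1}])

```text
time_s: 18.58
position: [0.5412, -0.0784, 0.2386]
tool_rot: [[0.0, 0.87, 0.493], [1.0, -0.004, 0.006], [0.007, 0.492, -0.87]]
ft_force: [0.7, -1.0, 0.0]
grip_width: 0.0122
```

Call:
step_arm(steps=[{"xyz": [0.7,0,0],"turn": [0,0,0],"gripper": -1},{"xyz": [0.7,0,0],"turn": [0,0,0],"gripper": -1},{"xyz": [0.7,0,0],"turn": [0,0,0],"gripper": -1},{"xyz": [0.7,0,0],"turn": [0,0,0],"gripper": -1},{"xyz": [0.7,0,0],"turn": [0,0,0],"gripper": -1},{"xyz": [0.7,0,0],"turn": [0,0,0],"gripper": -1},{"xyz": [0,0,0],"turn": [0,0,0],"gripper": -1},{"xyz": [0,0,0],"turn": [0,0,0],"gripper": -1}])

```text
time_s: 19.25
position: [0.5413, 0.0892, 0.2396]
tool_rot: [[-0.003, 0.87, 0.492], [1.0, -0.0, 0.006], [0.006, 0.492, -0.87]]
ft_force: [0.6, 0.5, -1.0]
grip_width: 0.0122
```

```bash
sed -i 's/\.0983/.0970/; s/\[\.616,-\.062,/[.616,-.063,/' h.py; python3 -c "
from h import *
plan(T30,clip('n',0,.040+.0142))
"
```

```text
t 19.25 pos [0.5413 0.0892 0.2396] w 0.0122 F [ 0.6  0.5 -1. ]
turn [-0.11  -0.078 -0.005] shift [ 0.194 -0.452  3.164]
```

Call:
step_arm(steps=[{"xyz": [0.19,-0.1,0.4],"turn": [-0.11,-0.08,0],"gripper": -1},{"xyz": [0,-0.1,0.55],"turn": [0,0,0],"gripper": -1},{"xyz": [0,-0.1,0.55],"turn": [0,0,0],"gripper": -1},{"xyz": [0,-0.1,0.55],"turn": [0,0,0],"gripper": -1},{"xyz": [0,-0.04,0.55],"turn": [0,0,0],"gripper": -1},{"xyz": [0,0,0.4],"turn": [0,0,0],"gripper": -1},{"xyz": [0,0,0.15],"turn": [0,0,0],"gripper": -1},{"xyz": [0,0,0],"turn": [0,0,0],"gripper": -1},{"xyz": [0,0,0],"turn": [0,0,0],"gripper": -1}])

```text
time_s: 20.0
position: [0.5898, 0.0949, 0.1231]
tool_rot: [[0.004, 0.865, 0.502], [1.0, -0.003, -0.002], [-0.0, 0.502, -0.865]]
ft_force: [-0.5, -0.4, -0.3]
grip_width: 0.0122
```

```bash
python3 -c "
from h import *
plan(T30,clip('n',0,.0135+.0142))
a=[]
for n in('top','scene'):
  im,d=cams.get_image(n)
  r=(135,215,150,230) if n=='top' else (125,205,175,255)
  a.append(cv2.resize(im[r[0]:r[1],r[2]:r[3]],None,fx=5,fy=5)[:,:,::-1])
cv2.imwrite('pics/p5.png',np.hstack(a))"
```

```text
t 20.0 pos [0.5898 0.0949 0.1231] w 0.0122 F [-0.5 -0.4 -0.3]
turn [ 0.024  0.025 -0.043] shift [ 0.054 -0.047  0.698]
```

View pics/p5.png

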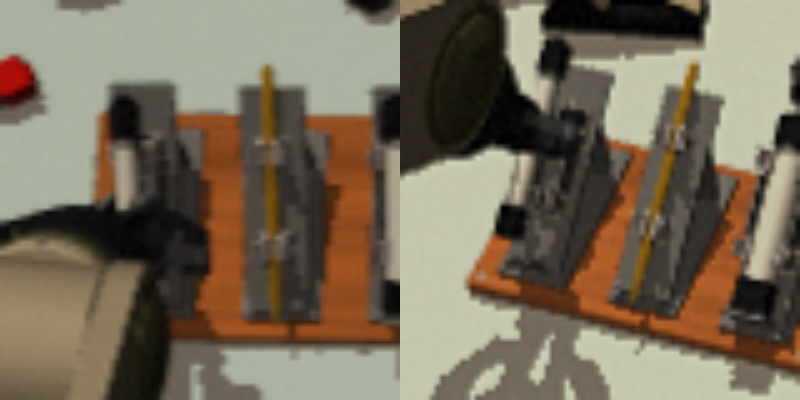

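The slim marker is aligned over the narrow clips, and the 19 px offset matches parallax. Lowering it now.

Call:
step_arm(steps=[{"xyz": [0.05,-0.04,0.2],"turn": [0,0,-0.04],"gripper": -1},{"xyz": [0,0,0.2],"turn": [0,0,0],"gripper": -1},{"xyz": [0,0,0.13],"turn": [0,0,0],"gripper": -1},{"xyz": [0,0,0.05],"turn": [0,0,0],"gripper": -1},{"xyz": [0,0,0],"turn": [0,0,0],"gripper": -1}])

```text
time_s: 20.52
position: [0.6003, 0.0975, 0.1014]
tool_rot: [[0.0, 0.865, 0.501], [1.0, 0.0, -0.002], [-0.002, 0.501, -0.865]]
ft_force: [-0.6, -0.4, -0.2]
grip_width: 0.0121
```

Call:
step_arm(steps=[{"xyz": [0,0,0.05],"turn": [0,0,0],"gripper": -1},{"xyz": [0,0,0],"turn": [0,0,0],"gripper": -1}])

```text
time_s: 20.68
position: [0.6013, 0.0975, 0.1003]
tool_rot: [[0.0, 0.865, 0.502], [1.0, 0.0, -0.002], [-0.002, 0.502, -0.865]]
ft_force: [0.8, -0.0, -0.6]
grip_width: 0.0124
```

```bash
python3 -c "
from h import *
plan(T30,clip('n',0,.0135+.0142))"
```

```text
t 20.68 pos [0.6013 0.0975 0.1003] w 0.0124 F [ 0.8 -0.  -0.6]
turn [0.031 0.019 0.005] shift [-0.012 -0.012  0.061]
```

Call:
step_arm(steps=[{"xyz": [0,0,0.04],"turn": [0,0,0],"gripper": -1},{"xyz": [0,0,0.03],"turn": [0,0,0],"gripper": -1},{"xyz": [0,0,0],"turn": [0,0,0],"gripper": -1}])

```text
time_s: 20.93
position: [0.603, 0.0969, 0.0989]
tool_rot: [[0.001, 0.864, 0.504], [1.0, 0.001, -0.002], [-0.002, 0.504, -0.864]]
ft_force: [-2.1, -5.4, 5.0]
grip_width: 0.0124
```

Call:
step_arm(steps=[{"xyz": [0,0,0],"turn": [0,0,0],"gripper": -0.3},{"xyz": [0,0,0],"turn": [0,0,0],"gripper": -0.3},{"xyz": [0,0,-0.3],"turn": [0,0,0],"gripper": -0.3},{"xyz": [0,0,-0.4],"turn": [0,0,0],"gripper": -0.3},{"xyz": [0,0,-0.4],"turn": [0,0,0],"gripper": -0.3},{"xyz": [0,0,0],"turn": [0,0,0],"gripper": -1},{"xyz": [0,0,0],"turn": [0,0,0],"gripper": -1},{"xyz": [0,0,0],"turn": [0,0,0],"gripper": -1},{"xyz": [0,0,0],"turn": [0,0,0],"gripper": -1}])

```text
time_s: 21.68
position: [0.5806, 0.0976, 0.1355]
tool_rot: [[0.0, 0.865, 0.501], [1.0, 0.0, -0.002], [-0.002, 0.501, -0.865]]
ft_force: [-0.4, 0.2, -0.1]
grip_width: -0.0003
```

```bash
cat >> h.py <<'E'
def depthcheck(k,r):
    im,d=cams.get_image('scene');q=cloud('scene',d)-O[k]
    x=q@EX;z=q@EZ;y=q[...,1];m=(abs(y+.002)<r)&(abs(x)<.07)&(z>-.002)&(z<.04)
    for lo,hi in((-.066,-.046),(-.042,-.037),(-.022,0),(0,.022),(.037,.042),(.046,.066)):
        s=m&(x>lo)&(x<hi)
        if s.sum(): print(lo,hi,s.sum(),np.percentile(z[s],[50,90]).round(4),y[s].mean().round(4))
    e=m&(im.max(2)<70);print('dark x range',np.histogram(x[e],np.arange(-.08,.081,.01))[0])
E
python3 -c "
from h import *
plan(T30,clip('n',0,.0135+.007+.019));depthcheck('n',.009)"
```

```text
t 21.68 pos [0.5806 0.0976 0.1355] w -0.0003 F [-0.4  0.2 -0.1]
turn [0.021 0.019 0.005] shift [-0.014 -0.002  0.787]
-0.066 -0.046 30 [0.0212 0.0248] -0.0042
-0.042 -0.037 8 [0.0177 0.0203] -0.0034
-0.022 0 23 [0.0211 0.0251] -0.0046
0 0.022 1 [0.0025 0.0025] -0.0105
0.037 0.042 8 [0.0201 0.0232] -0.0041
0.046 0.066 22 [0.0224 0.0249] -0.0042
dark x range [ 0 15 14  2  1  2  1  1  0  0  1  9 18 13  1  0]
```

Call:
step_arm(steps=[{"xyz": [-0.03,0,0.25],"turn": [0,0,0],"gripper": -1},{"xyz": [0,0,0.25],"turn": [0,0,0],"gripper": -1},{"xyz": [0,0,0.15],"turn": [0,0,0],"gripper": -1},{"xyz": [0,0,0.05],"turn": [0,0,0],"gripper": -1},{"xyz": [0,0,0.05],"turn": [0,0,0],"gripper": -1},{"xyz": [0,0,0.03],"turn": [0,0,0],"gripper": -1},{"xyz": [0,0,0],"turn": [0,0,0],"gripper": -1}])

```text
time_s: 22.32
position: [0.5963, 0.0963, 0.109]
tool_rot: [[0.0, 0.865, 0.502], [1.0, 0.0, -0.002], [-0.002, 0.502, -0.865]]
ft_force: [0.1, -0.4, 0.3]
grip_width: -0.0003
```

Call:
step_arm(steps=[{"xyz": [0,0,0.05],"turn": [0,0,0],"gripper": -1},{"xyz": [0,0,0.04],"turn": [0,0,0],"gripper": -1},{"xyz": [0,0,0],"turn": [0,0,0],"gripper": -1}])

```text
time_s: 22.57
position: [0.5982, 0.0964, 0.1071]
tool_rot: [[0.0, 0.864, 0.504], [1.0, 0.001, -0.002], [-0.002, 0.504, -0.864]]
ft_force: [-3.4, 0.5, 5.9]
grip_width: -0.0001
```

```bash
python3 -c "
from h import *
plan(T30,clip('n',0,.007+.019))"
```

```text
t 22.57 pos [0.5982 0.0964 0.1071] w -0.0001 F [-3.4  0.5  5.9]
turn [0.056 0.019 0.008] shift [ 0.015 -0.028  0.289]
```

Call:
step_arm(steps=[{"xyz": [0,0,0.05],"turn": [0,0,0],"gripper": -1},{"xyz": [0,0,0.04],"turn": [0,0,0],"gripper": -1},{"xyz": [0,0,0],"turn": [0,0,0],"gripper": -1}])

```text
time_s: 22.82
position: [0.6004, 0.0963, 0.1038]
tool_rot: [[0.0, 0.864, 0.504], [1.0, 0.001, -0.002], [-0.002, 0.504, -0.864]]
ft_force: [0.1, 0.5, 3.1]
grip_width: -0.0001
```

Call:
step_arm(steps=[{"xyz": [0,0,0.05],"turn": [0,0,0],"gripper": -1},{"xyz": [0,0,0.04],"turn": [0,0,0],"gripper": -1},{"xyz": [0,0,0],"turn": [0,0,0],"gripper": -1}])

```text
time_s: 23.07
position: [0.6019, 0.0963, 0.1005]
tool_rot: [[0.0, 0.864, 0.504], [1.0, 0.001, -0.002], [-0.002, 0.504, -0.864]]
ft_force: [-3.7, 0.3, 8.7]
grip_width: -0.0001
```

```bash
python3 -c "
from h import *
plan(T30,clip('n',0,.007+.019))"
```

```text
t 23.07 pos [0.6019 0.0963 0.1005] w -0.0001 F [-3.7  0.3  8.7]
turn [0.051 0.02  0.007] shift [ 0.016 -0.027  0.1  ]
```

Call:
step_arm(steps=[{"xyz": [0,0,0.05],"turn": [0,0,0],"gripper": -1},{"xyz": [0,0,0],"turn": [0,0,0],"gripper": -1}])

```text
time_s: 23.23
position: [0.6024, 0.0963, 0.0979]
tool_rot: [[0.0, 0.865, 0.502], [1.0, 0.001, -0.002], [-0.002, 0.502, -0.865]]
ft_force: [0.3, 0.5, -0.4]
grip_width: 0.0
```

Call:
step_arm(steps=[{"xyz": [0,0,0.05],"turn": [0,0,0],"gripper": -1},{"xyz": [0,0,0],"turn": [0,0,0],"gripper": -1}])

```text
time_s: 23.4
position: [0.6033, 0.0964, 0.0965]
tool_rot: [[0.0, 0.865, 0.502], [1.0, 0.001, -0.001], [-0.002, 0.502, -0.865]]
ft_force: [-6.1, 0.3, 8.5]
grip_width: 0.0001
```

```bash
python3 -c "
from h import *
plan(T30,clip('n',0,.007+.019))"
```

```text
t 23.4 pos [0.6033 0.0964 0.0965] w 0.0001 F [-6.1  0.3  8.5]
turn [0.027 0.018 0.008] shift [ 0.016 -0.006 -0.005]
```

Contact is at the expected seated depth. One firmer press, then retreat and check.

Call:
step_arm(steps=[{"xyz": [0,0,0.05],"turn": [0,0,0],"gripper": -1},{"xyz": [0,0,0],"turn": [0,0,0],"gripper": -1}])

```text
time_s: 23.57
position: [0.6036, 0.0965, 0.0961]
tool_rot: [[-0.0, 0.865, 0.502], [1.0, 0.001, -0.001], [-0.002, 0.502, -0.865]]
ft_force: [-21.0, -1.4, 25.3]
grip_width: -0.0001
```

Call:
step_arm(steps=[{"xyz": [0,0,-0.2],"turn": [0,0,0],"gripper": -1},{"xyz": [0,0,-0.6],"turn": [0,0,0],"gripper": -1},{"xyz": [0,0,-0.7],"turn": [0,0,0],"gripper": -1},{"xyz": [0,0,-0.7],"turn": [0,0,0],"gripper": -1},{"xyz": [0,0,-0.7],"turn": [0,0,0],"gripper": -1},{"xyz": [0.7,0,-0.5],"turn": [0,0,0],"gripper": -1},{"xyz": [0.7,0,-0.4],"turn": [0,0,0],"gripper": -1},{"xyz": [0.7,0,0],"turn": [0,0,0],"gripper": -1},{"xyz": [0.7,0,0],"turn": [0,0,0],"gripper": -1},{"xyz": [0.7,0,0],"turn": [0,0,0],"gripper": -1},{"xyz": [0.7,0,0],"turn": [0,0,0],"gripper": -1},{"xyz": [0.7,0,0],"turn": [0,0,0],"gripper": -1},{"xyz": [0.7,0,0],"turn": [0,0,0],"gripper": -1},{"xyz": [0,0,0],"turn": [0,0,0],"gripper": -1}])

```text
time_s: 24.73
position: [0.528, 0.3244, 0.225]
tool_rot: [[-0.003, 0.865, 0.502], [1.0, 0.003, 0.001], [-0.001, 0.502, -0.865]]
ft_force: [-1.1, 0.0, -0.4]
grip_width: 0.0003
```

```bash
python3 -c "
from h import *
depthcheck('n',.009);depthcheck('w',.012)
a=[];s0=[]
for n in('top','scene'):
  im,d=cams.get_image(n)
  r=(140,220,160,260) if n=='top' else (130,210,180,280)
  a.append(cv2.resize(im[r[0]:r[1],r[2]:r[3]],None,fx=4,fy=4)[:,:,::-1])
  if n=='top':
    df=cv2.absdiff(im,np.load('pics/top0.npz')['im']).max(2);m=(df>60).astype(np.uint8)
    k,l,s,c=cv2.connectedComponentsWithStats(m);print([(c[j].round().astype(int).tolist(),int(s[j,4])) for j in range(1,k) if s[j,4]>8])
cv2.imwrite('pics/p6.png',np.hstack(a))"
```

```text
-0.066 -0.046 28 [0.008  0.0109] -0.0033
-0.042 -0.037 6 [0.0099 0.0116] -0.0014
-0.022 0 28 [0.0063 0.0101] -0.0032
0 0.022 30 [0.0073 0.0111] -0.0029
0.037 0.042 8 [0.0082 0.0114] -0.0049
0.046 0.066 20 [0.0084 0.0109] -0.0029
dark x range [ 0 16 10  1  0  0  3  1  0  3  0  7 16 13  0  0]
-0.066 -0.046 44 [0.013  0.0158] -0.0029
-0.042 -0.037 12 [0.0103 0.0129] -0.0022
-0.022 0 45 [0.011  0.0147] -0.004
0 0.022 46 [0.0106 0.0142] -0.0036
0.037 0.042 12 [0.0114 0.0142] -0.0016
0.046 0.066 30 [0.0124 0.0157] -0.0037
dark x range [ 0 24 21  2  0  0  2  1  1  3  0  8 25 20  1  0]
[([177, 158], 28), ([230, 157], 36), ([177, 177], 83), ([229, 177], 141), ([325, 205], 125), ([266, 192], 69), ([28, 219], 1068), ([5, 240], 259), ([273, 226], 80), ([63, 233], 32), ([30, 282], 2021), ([45, 276], 9), ([2, 314], 19), ([23, 332], 224), ([27, 366], 2657), ([157, 376], 713), ([205, 353], 117), ([201, 360], 10), ([197, 364], 32), ([216, 365], 17), ([171, 377], 11), ([224, 393], 25), ([242, 409], 127), ([115, 409], 26), ([7, 415], 134), ([168, 416], 64)]
```

View pics/p6.png

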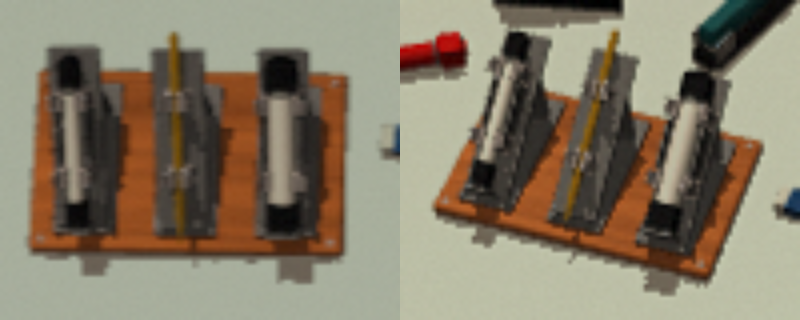

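```bash
python3 -c "
from rig import order,env
print(env.observe()['time_s'],order.close_job())"
```

```text
the job is handed in; nothing more can be done
24.9333 None
```

Both markers are in the rack and the job is handed in at 24.9 s. The broad marker is in the wide clips (right holder) and the slim one is in the narrow clips (left holder). I set each one on the clip lips, let go, and pressed it home on its back with the closed fingers. The strongest press I read at the wrist was about 33 N.

**Last checks:**
- **Depth:** the fingers stopped hard at the expected seated depth for both. The end caps read 12–13 mm for the broad marker and 8 mm for the slim one, against 12 and 8 expected, and both markers sit level.
- **Bystanders:** the before/after comparison of the top view shows no change at the eraser, USB stick, sharpener or binder clip.
- **Robot:** it is clear of everything.

**Weaker or disagreeing measurements:**
- **Across the clips:** the scene camera reads y about 3 mm lower than the arm and the top camera. It therefore could not confirm the 3 mm limit; that rests on the markers being held in the clips.
- **Along the clips:** the markers sit about 4–5 mm down towards the foot stop. My estimates of the clip centre differed by 4 mm; the stop allows 5 mm at most and the limit is 10 mm.
- **Grasps:** the first grasp of each marker had to be redone at a different depth.

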